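# Cock the sprung jaw of a board holder on a laptop repair bench

### The arm

A 6-joint arm with a two-finger parallel gripper is mounted at the origin on the work surface. World frame = base frame: x ahead of the robot, y to its left, z up, the work surface at z = 0. Lengths are in m, angles in rad, forces in N, time in s.
With the tool pointing down it reaches from about 0.325 to 0.875 m from the base axis. Payload 4.4 kg.
Tool frame: the origin (TCP) lies at the very end of the fingers, on their centre line; the grasp point (between the pads) lies 19 mm behind it; z points along the fingers, y is the line along which they close (so a half turn about z gives the same grasp; the last joint's range is limited). The gripper opens to 85 mm and grips with 20 to 120 N. Pads are 22 mm wide; open, the fingers measure 114 mm over their backs; the gripper's body (76 mm by 85 mm) begins 54 mm behind the grasp point. The pads swing forward as they close: fully open they stand 13 mm farther back than shut.
Start: joints at [-1.488, 0.207, 1.542, -0, 1.393, -0.15], TCP at [0.133, -0.559, 0.231] pointing down, gripper open.
Joint ranges: [-2.73, 2.73], [-0.86, 2.22], [0.23, 2.46], [-1.11, 4.25], [0.08, 2.63], [-2.82, 2.82]. Speed limits (rad/s): [2.79, 2.79, 3.14, 3.14, 3.14, 3.14].

### API

Orientations are given as a unit quaternion [x, y, z, w].
In Python, from station import arm gives the robot as it stands.
- The arm moves only by the shell command python3 -m inch 'ROWS'. ROWS is JSON, a list of rows, each an object with "delta_pos": the shift along the tool's x, y, z in m, a list of three; "rot": the turn, a rotation vector about the tool's x, y, z in degrees, a list of three; "claw": the gripper's target within -1 to 1 (fully open at 1, half-way at 0, shut at -1). In form: [{"delta_pos": [x, y, z], "rot": [rx, ry, rz], "claw": claw}, ...]. A call has 1 to 5 rows; each row is the pose to reach, as a shift and turn from the pose commanded when the call began, along the tool's axes at that moment; what a row does not reach only later rows make up. A row lasts 1/12 s, in which the tool goes at most 41.7 mm and 7.16 degrees, less where a joint would pass 70% of its speed; a pose out of reach is approached as far as the arm can. A call with a gripper value outside its range is refused whole. The fingers move at their own pace and stop on an object; the grip force is fixed at half the most. Time passes only in rows, so rows that repeat a pose let the fingers close. It gives the time, the measured TCP pose, the force, the opening and the grip force at its end, in the units of the state.
- arm.state(): the state, without advancing time (a new reading comes with each control period).
- arm.get_image(name): name is "scene" or "top"; returns a dict with "img" (480x640x3 uint8, red, green, blue), "fx", "fy", "cx", "cy" (pixels), "rvec" (rotation vector, rad) and "tvec" (3), from world to camera coordinates, as OpenCV has them. Camera axes: x right, y down, z forward; pixel columns grow to the right and rows downward; lengths in m; the calibration is good to about 2 mm. A picture is of the moment at which its call begins. There is no depth.
- arm.finish_job(): hands the job in; it is judged then, once.
The state is a dict: "clock": time; "joint_positions": joint angles; "joint_velocities": joint speeds; "tau": joint torques, N m; "position": TCP position; "ee_rot": TCP orientation; "force": force on the tool from outside, world axes, zero at the start; "torque": the same for the moment, N m; "gripper_width": opening from 0.0 (shut) to 1.0 (fully open); "grasp_force": force on a finger pad.
Only numpy, scipy, OpenCV 4.12 (cv2) and the standard library are available. Lean on these libraries where they do the work, as an engineer would, in place of code of your own. Each camera call takes 0.05 s, during which the arm holds its last target. There are 200 camera calls.

### The job

Get the board holder ready for the next laptop board: with the fingertips, push the blue sprung carriage away along its rods until its yellow lug has passed over the red stop pin and the pin has sprung up behind it, then let it go so that it springs back and stays latched half open against the pin. Only push: lift nothing, and leave the bottle, fan, dish and screwdriver around the holder undisturbed.

Things in the scene. Friction and masses are not known exactly. Their poses are not given: they have to be found in the camera images.
- holder: Board holder fixed to the bench: dark steel base plate 280 x 170 x 14 mm with two guide rods. Origin: centre of the plate's underside, on the bench. Its x axis is the way the carriage is pushed open (away from the robot), y to the left, z up. An aluminium fixed jaw 96 mm wide stands at x -135 to -115 mm (top at z 38 mm), an end block at x +125 to +140 mm (top at z 44 mm), the rods run between them at y +-30 mm, top at z 31 mm.
- carriage (a joint): Travel of the blue carriage along the holder's +x, in m: 0 = home (closed, where its spring holds it), 0.085 = end stop. The spring always pulls it back home, 3.3 N at home rising to 8 N at the end stop; the pin adds at most about 2 N while the lug rides over it. Depending on where the stop block is set it latches at 0.037 to 0.057.
- push_face (a point): Centre of the push face of the carriage, which moves with it: a flat upright face 96 mm wide and 38 mm high (42 to 80 mm above the bench) that looks to the holder's -x; this point is 60 mm above the bench, at holder x = -30 mm when home. Below it, a low jaw step sticks out 27 mm towards -x, its top 42 mm above the bench. Behind the face the carriage slopes down at 45 degrees, so it offers no grip.
- lug_heel (a point): Heel (the upright -x face) of the yellow lug on the carriage's left side (holder y 48 to 74 mm, 26 to 42 mm above the bench); moves with the carriage, at holder x = -30 mm when home. The lug has a 10 mm flat underside and then a ramp 22 mm long on its +x side, which presses the pin down as it passes.
- stop_pin (a point): Axis of the red stop pin, 30 mm above the bench; its axes are parallel to the holder's. The pin is 10 mm in diameter, round-topped, its top 36 mm above the bench when up, and stands in an aluminium block 22 x 22 x 8 mm fixed on the base plate at holder y = +61 mm and x = +2 to +22 mm (differs from run to run). Latched, the lug's heel rests on the pin's +x side, 5 mm beyond this point along x.
- pin (a joint): How far the stop pin is pressed down, in m: 0 = up, 0.010 = under the lug. It is sprung upwards and comes up by itself once the lug's heel is about 5 mm or more beyond the pin's axis.
- bottle: Loose white bottle, 48 mm diameter, 115 mm high, standing; origin at the centre of its underside. Not to be disturbed.
- fan: Loose black laptop fan with a green hub, 56 x 56 x 14 mm; origin at the centre of its underside. Not to be disturbed.
- dish: Loose steel screw dish, 76 mm diameter, 22 mm high; origin at the centre of its underside. Not to be disturbed.
- driver: Loose screwdriver with a red handle, 160 mm long, lying along its x axis. Not to be disturbed.

How it is judged:
By the outcome, as a careful person would: the job done as asked, in the order asked, and still so for the second after the job is handed in, with the robot touching nothing.
It also fails if it takes over 35 s, if anything falls off the work surface, if the arm or the gripper's body presses on something with over 40 N, if the wrist force passes 120 N, or if a joint passes its speed limit or range.

## Working session

There is one attempt and no reset: what is moved stays moved. The work goes in short steps, Python scripts to look and compute and a shell command to move; the robot and the scene stay as the last step left them, time stands still between calls to the robot, and variables do not carry over. Pictures are saved under pics/ and viewed, at most 10 in all, crops included, and the job is handed in when it is done.

```bash
mkdir -p pics; python3 - <<'E'
from station import arm
import cv2,pickle
for n in("top","scene"):
    d=arm.get_image(n); pickle.dump(d,open(n+".pkl","wb")); cv2.imwrite(f"pics/{n}0.png",d["img"][:,:,::-1])
    print(n,d["fx"],d["cx"],d["cy"],d["rvec"],d["tvec"])
s=arm.state();print(s)
E
```

```text
top 438.372478530755 315.3828072202489 248.51074842097043 [ 2.23299876 -2.1950569   0.0634191 ] [0.06304317 0.57081096 0.74921936]
scene 453.04701539573614 314.7940937988122 242.1696135077493 [ 1.81573834  1.57869947 -0.69176539] [-0.17160281 -0.31494733  1.15073269]
{'clock': 0.1, 'joint_positions': array([-1.48752216e+00,  2.07368705e-01,  1.54280457e+00, -4.35397280e-05,
        1.39350743e+00, -1.50449132e-01]), 'joint_velocities': array([-0.00027557, -0.00186026, -0.00150114, -0.0001637 , -0.00139247,
        0.000795  ]), 'tau': array([-4.31968256e-04, -3.84091294e+01, -2.92546463e+01, -1.96169030e-04,
        4.82252231e-03,  1.51585522e-05]), 'position': array([ 0.13311733, -0.55867666,  0.23022571]), 'ee_rot': array([ 9.93178453e-01,  1.16599614e-01,  1.36471208e-05, -1.04415773e-03]), 'force': array([0.44351214, 0.56675732, 0.00984511]), 'torque': array([0.00242162, 0.00566218, 0.04682745]), 'grasp_force': 0.0, 'gripper_width': 1.0004154270780703}
```

View pics/top0.png

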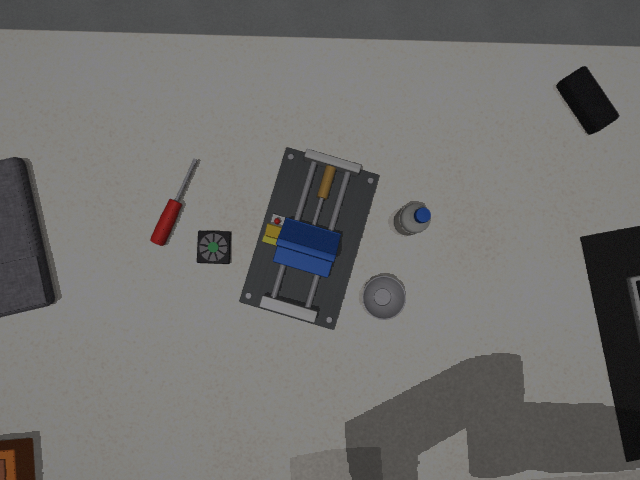

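View pics/scene0.png

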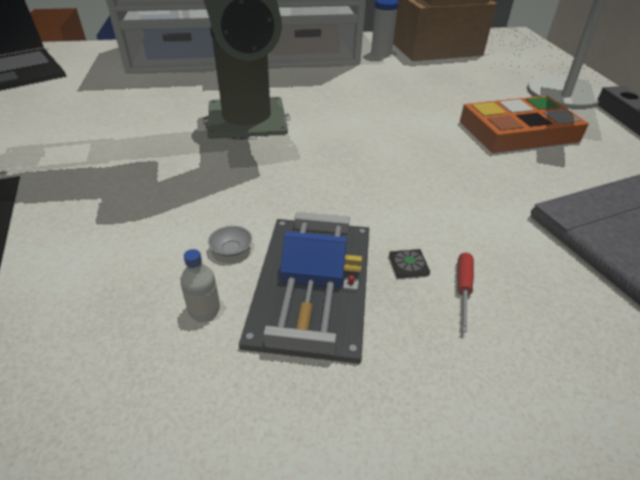

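Top view: the plate corners are at about (287,148), (379,175), (335,329) and (240,302). The pin is at (277,221), the blue push face looks down-image around (305,262), the bottle is at (412,218) and the dish at (384,297).

```bash
cat >h.py <<'E'
import numpy as np,cv2,pickle
def ray(d,u,v,z):
    R=cv2.Rodrigues(np.array(d["rvec"]))[0];t=np.array(d["tvec"]);c=-R.T@t
    r=R.T@np.array([(u-d["cx"])/d["fx"],(v-d["cy"])/d["fy"],1]);return c+r*(z-c[2])/r[2]
def proj(d,P): return cv2.projectPoints(np.array(P,float),np.array(d["rvec"]),np.array(d["tvec"]),np.array([[d["fx"],0,d["cx"]],[0,d["fy"],d["cy"]],[0,0,1.]]),None)[0][:,0]
E
python3 - <<'E'
from h import *
from scipy.optimize import least_squares
D={n:pickle.load(open(n+".pkl","rb")) for n in("top","scene")}
H=np.array([[.14,.085,.014],[.14,-.085,.014],[-.14,-.085,.014],[-.14,.085,.014]])
px={"top":[(287,148),(379,175),(335,329),(240,302)],"scene":[(361,358),(242,348),(277,221),(370,227)]}
def W(p,P): c,s=np.cos(p[2]),np.sin(p[2]);return np.array(P)@np.array([[c,s,0],[-s,c,0],[0,0,1]])+[p[0],p[1],0]
for names in(["top"],["scene"],["top","scene"]):
    r=least_squares(lambda p:np.concatenate([(proj(D[n],W(p,H))-px[n]).ravel() for n in names]),[.5,0,0]);print(names,r.x,np.round(r.fun,1))
    if names==["top"]: p=r.x
p=r.x;np.save("p.npy",p)
inv=lambda q:W([0,0,-p[2]],[np.array(q)-[p[0],p[1],0]])[0]
print("pin H",inv(ray(D["top"],277.5,221.5,.036)),inv(ray(D["scene"],351,280,.036)))
print("bottle",inv(ray(D["top"],423,215,.115)),"dish",inv(ray(D["top"],384,297,.011)),"fan",inv(ray(D["top"],214,247,.014)))
print("face W",W(p,[[-.03,0,.06]]),"top edge px",proj(D["top"],W(p,[[-.03,.048,.08],[-.03,-.048,.08],[-.057,.048,.042],[-.057,-.048,.042]])))
from station import arm
s=arm.state();R=cv2.Rodrigues(np.zeros(3))[0]
from scipy.spatial.transform import Rotation as Ro
print(Ro.from_quat(s["ee_rot"]).as_matrix().round(3))
cv2.imwrite("pics/crop.png",cv2.resize(D["top"]["img"][140:340,220:440,::-1],None,fx=3,fy=3,interpolation=cv2.INTER_CUBIC)[:, :])
E
```

```text
['top'] [ 0.58756625  0.08164488 -0.26801894] [-0.9 -1.4  1.2 -0.5  0.2  1.3 -0.4  0.5]
['scene'] [ 0.59101623  0.08433118 -0.26210636] [ 3.2  1.9 -2.5 -1.5 -0.7 -2.1 -0.3 -0.1]
['top', 'scene'] [ 0.58913525  0.08322806 -0.26384529] [-2.2 -2.2 -0.  -1.7 -0.4  0.3 -1.  -0.1  1.9  0.9 -3.5 -2.7 -1.3 -2.7
 -1.  -0.7]
pin H [0.00863792 0.05846823 0.036     ] [0.01796534 0.06039745 0.036     ]
bottle [ 0.07293152 -0.15526608  0.115     ] dish [-0.06374007 -0.15211516  0.011     ] fan [-0.06198869  0.15236349  0.014     ]
face W [[0.56017343 0.0910519  0.06      ]] top edge px [[275.20675554 244.25500047]
 [334.04294054 261.23903098]
 [272.21862674 260.98760043]
 [328.06494768 277.08199275]]
[[ 0.973  0.232 -0.   ]
 [ 0.232 -0.973  0.002]
 [ 0.    -0.002 -1.   ]]
```

View pics/crop.png

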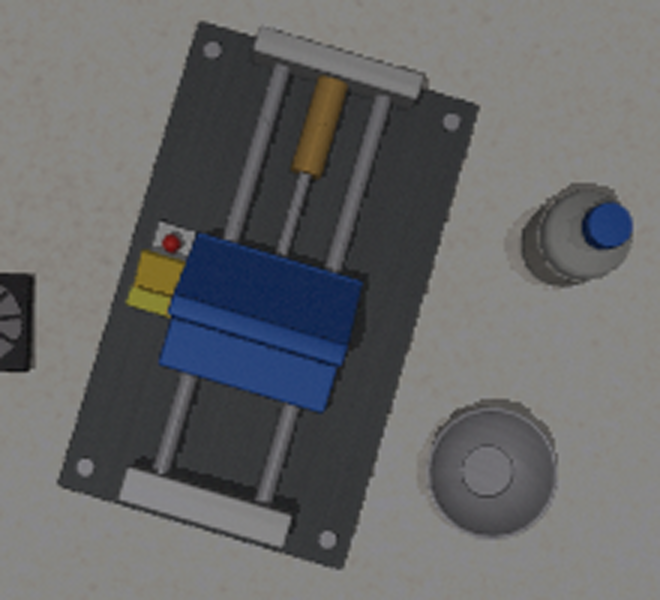

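```bash
for i in 1 2 3; do :; done
R='' ; python3 -m inch '[{"delta_pos":[0.028,-0.029,0],"rot":[0,0,0],"claw":-1},{"delta_pos":[0.056,-0.058,0],"rot":[0,0,0],"claw":-1},{"delta_pos":[0.084,-0.086,0],"rot":[0,0,0],"claw":-1},{"delta_pos":[0.112,-0.115,0],"rot":[0,0,0],"claw":-1},{"delta_pos":[0.14,-0.143,0],"rot":[0,0,0],"claw":-1}]'
python3 -m inch '[{"delta_pos":[0.028,-0.029,0],"rot":[0,0,0],"claw":-1},{"delta_pos":[0.056,-0.058,0],"rot":[0,0,0],"claw":-1},{"delta_pos":[0.084,-0.086,0],"rot":[0,0,0],"claw":-1},{"delta_pos":[0.112,-0.115,0],"rot":[0,0,0],"claw":-1},{"delta_pos":[0.14,-0.143,0],"rot":[0,0,0],"claw":-1}]'
```

```text
clock: 0.52
position: [0.2366, -0.3857, 0.2306]
ee_rot: [0.993, 0.116, -0.0, -0.001]
force: [1.0, -1.1, -0.4]
gripper_width: 0.298
grasp_force: 0.0
clock: 0.93
position: [0.3396, -0.2142, 0.231]
ee_rot: [0.993, 0.116, 0.0, -0.0]
force: [0.7, -0.2, -1.0]
gripper_width: 0.0
grasp_force: 0.0
```

```bash
python3 -m inch '[{"delta_pos":[0.026,-0.026,0],"rot":[0,0,0],"claw":-1},{"delta_pos":[0.051,-0.052,0],"rot":[0,0,0],"claw":-1},{"delta_pos":[0.077,-0.078,0],"rot":[0,0,0],"claw":-1},{"delta_pos":[0.102,-0.104,0],"rot":[0,0,0],"claw":-1},{"delta_pos":[0.128,-0.13,0],"rot":[0,0,0],"claw":-1}]'
python3 -m inch '[{"delta_pos":[0.026,-0.026,0],"rot":[0,0,5.8],"claw":-1},{"delta_pos":[0.051,-0.052,0],"rot":[0,0,11.6],"claw":-1},{"delta_pos":[0.077,-0.078,0],"rot":[0,0,17.4],"claw":-1},{"delta_pos":[0.102,-0.104,0],"rot":[0,0,23.2],"claw":-1},{"delta_pos":[0.128,-0.13,0],"rot":[0,0,28.8],"claw":-1}]'
python3 -m inch '[{"delta_pos":[0,0,0.02],"rot":[0,0,0],"claw":-1},{"delta_pos":[0,0,0.04],"rot":[0,0,0],"claw":-1},{"delta_pos":[0,0,0.06],"rot":[0,0,0],"claw":-1},{"delta_pos":[0,0,0.08],"rot":[0,0,0],"claw":-1},{"delta_pos":[0,0,0.08],"rot":[0,0,0],"claw":-1}]'
python3 - <<'E'
from station import arm
import cv2,pickle
d=arm.get_image("top");pickle.dump(d,open("top1.pkl","wb"));cv2.imwrite("pics/t1.png",cv2.resize(d["img"][130:340,200:480,::-1],None,fx=2.8,fy=2.8))
from scipy.spatial.transform import Rotation as Ro
s=arm.state();print(s["joint_positions"],s["position"],Ro.from_quat(s["ee_rot"]).as_matrix().round(3))
E
```

```text
clock: 1.35
position: [0.4339, -0.0582, 0.231]
ee_rot: [0.993, 0.117, -0.0, -0.0]
force: [0.6, -0.6, -0.2]
gripper_width: 0.002
grasp_force: 0.0
clock: 1.77
position: [0.5282, 0.0978, 0.2307]
ee_rot: [0.991, -0.136, -0.001, 0.0]
force: [0.1, -0.5, -0.1]
gripper_width: 0.001
grasp_force: 0.0
clock: 2.18
position: [0.524, 0.0961, 0.1462]
ee_rot: [0.991, -0.134, -0.005, 0.001]
force: [-0.3, -0.6, -0.9]
gripper_width: -0.001
grasp_force: 0.0
[1.86501197e-02 2.09397384e-01 1.71988131e+00 5.31319628e-06
 1.21945440e+00 1.85814215e+00] [0.52545076 0.09601743 0.1483647 ] [[ 0.964 -0.265 -0.007]
 [-0.265 -0.964 -0.   ]
 [-0.007  0.002 -1.   ]]
```

View pics/t1.png

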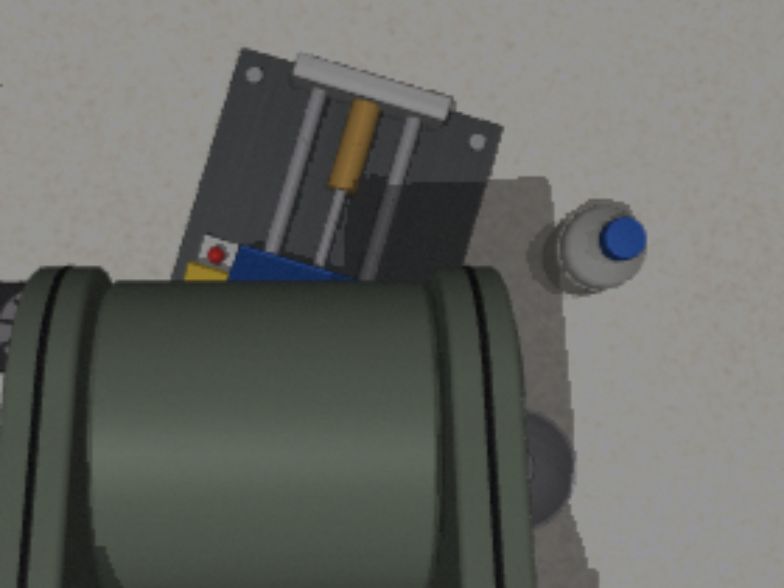

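The arm hides the carriage from above, but the pin at crop (216,255) and the slope's top edge are visible. Next I'll descend behind the push face.

```bash
python3 -m inch '[{"delta_pos":[0,0,0.025],"rot":[0,0,0],"claw":-1},{"delta_pos":[0,0,0.05],"rot":[0,0,0],"claw":-1},{"delta_pos":[0,0,0.075],"rot":[0,0,0],"claw":-1},{"delta_pos":[0,0,0.09],"rot":[0,0,0],"claw":-1},{"delta_pos":[0,0,0.095],"rot":[0,0,0],"claw":-1}]'
python3 -m inch '[{"delta_pos":[0,0,0],"rot":[0,0,0],"claw":-1},{"delta_pos":[0,0,0],"rot":[0,0,0],"claw":-1},{"delta_pos":[0,0,0],"rot":[0,0,0],"claw":-1}]'
python3 - <<'E'
from station import arm
import cv2
d=arm.get_image("scene");cv2.imwrite("pics/s1.png",cv2.resize(d["img"][180:380,180:440,::-1],None,fx=3,fy=3))
E
```

```text
clock: 2.65
position: [0.5269, 0.0958, 0.0548]
ee_rot: [0.991, -0.134, -0.002, 0.0]
force: [-0.8, 1.1, 0.2]
gripper_width: -0.001
grasp_force: 0.0
clock: 2.9
position: [0.53, 0.096, 0.0583]
ee_rot: [0.991, -0.134, 0.002, -0.0]
force: [-0.2, -0.4, 0.6]
gripper_width: -0.001
grasp_force: 0.0
```

View pics/s1.png

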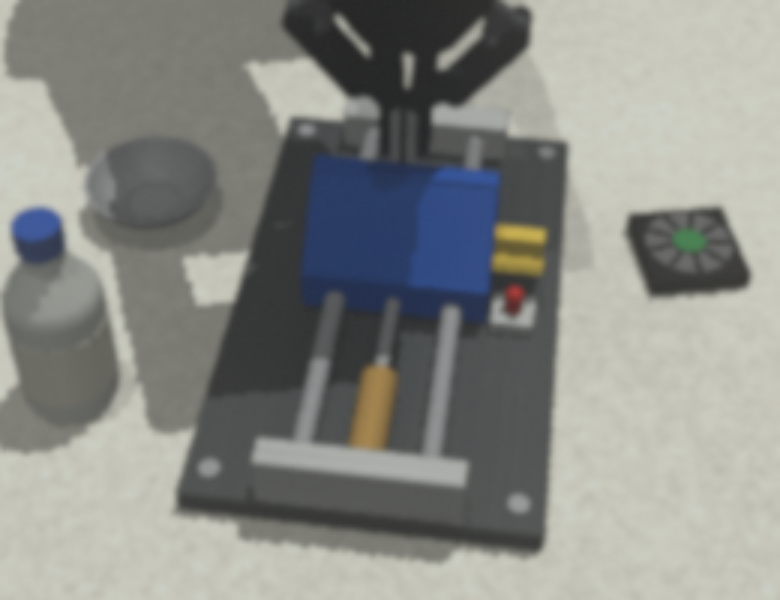

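The shut fingers stand behind the push face, near its centre at crop (405,140). Pin up at (515,300). Now the push.

```bash
python3 -m inch '[{"delta_pos":[0.008,0,0],"rot":[0,0,0],"claw":-1},{"delta_pos":[0.016,0,0],"rot":[0,0,0],"claw":-1},{"delta_pos":[0.024,0,0],"rot":[0,0,0],"claw":-1},{"delta_pos":[0.032,0,0],"rot":[0,0,0],"claw":-1},{"delta_pos":[0.04,0,0],"rot":[0,0,0],"claw":-1}]'
python3 -m inch '[{"delta_pos":[0.008,0,0],"rot":[0,0,0],"claw":-1},{"delta_pos":[0.016,0,0],"rot":[0,0,0],"claw":-1},{"delta_pos":[0.024,0,0],"rot":[0,0,0],"claw":-1},{"delta_pos":[0.032,0,0],"rot":[0,0,0],"claw":-1},{"delta_pos":[0.04,0,0],"rot":[0,0,0],"claw":-1}]'
python3 -m inch '[{"delta_pos":[0,0,0],"rot":[0,0,0],"claw":-1},{"delta_pos":[0,0,0],"rot":[0,0,0],"claw":-1},{"delta_pos":[0,0,0],"rot":[0,0,0],"claw":-1}]'
python3 - <<'E'
from station import arm
import cv2
d=arm.get_image("scene");cv2.imwrite("pics/s2.png",cv2.resize(d["img"][180:380,180:440,::-1],None,fx=3,fy=3))
E
```

```text
clock: 3.37
position: [0.566, 0.0854, 0.0562]
ee_rot: [0.991, -0.134, -0.002, -0.0]
force: [-7.4, 2.0, 6.1]
gripper_width: 0.003
grasp_force: 4.1
clock: 3.78
position: [0.604, 0.0748, 0.0557]
ee_rot: [0.991, -0.134, -0.003, 0.0]
force: [-7.4, 1.7, 4.9]
gripper_width: -0.001
grasp_force: 3.5
clock: 4.03
position: [0.6038, 0.0748, 0.0557]
ee_rot: [0.991, -0.134, -0.002, 0.0]
force: [-6.5, 0.5, 5.0]
gripper_width: -0.003
grasp_force: 3.2
```

View pics/s2.png

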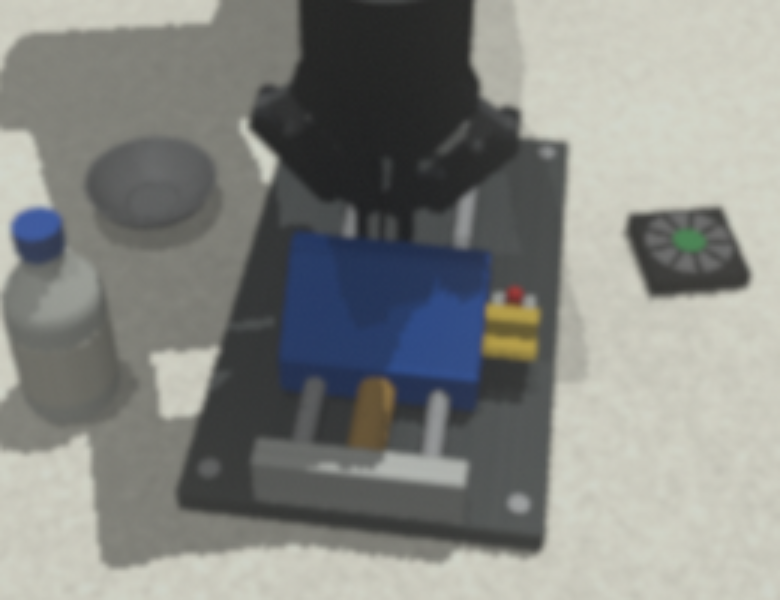

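The lug (yellow, 510,330) is now beyond the pin (red, 515,293), which shows behind it. I'll push a few mm more for margin, then back off gently.

```bash
python3 -m inch '[{"delta_pos":[0.006,0,0],"rot":[0,0,0],"claw":-1},{"delta_pos":[0.006,0,0],"rot":[0,0,0],"claw":-1},{"delta_pos":[0.003,0,0],"rot":[0,0,0],"claw":-1},{"delta_pos":[0,0,0],"rot":[0,0,0],"claw":-1},{"delta_pos":[-0.004,0,0],"rot":[0,0,0],"claw":-1}]'
python3 -m inch '[{"delta_pos":[-0.004,0,0],"rot":[0,0,0],"claw":-1},{"delta_pos":[-0.008,0,0],"rot":[0,0,0],"claw":-1},{"delta_pos":[-0.012,0,0],"rot":[0,0,0],"claw":-1},{"delta_pos":[-0.016,0,0],"rot":[0,0,0],"claw":-1},{"delta_pos":[-0.02,0,0],"rot":[0,0,0],"claw":-1}]'
python3 -m inch '[{"delta_pos":[-0.005,0,0],"rot":[0,0,0],"claw":-1},{"delta_pos":[-0.005,0,0],"rot":[0,0,0],"claw":-1},{"delta_pos":[-0.005,0,0],"rot":[0,0,0],"claw":-1}]'
python3 - <<'E'
from station import arm
import cv2
d=arm.get_image("scene");cv2.imwrite("pics/s3.png",cv2.resize(d["img"][180:380,180:440,::-1],None,fx=3,fy=3))
E
```

```text
clock: 4.5
position: [0.5997, 0.076, 0.0554]
ee_rot: [0.991, -0.134, -0.002, 0.0]
force: [-5.0, 1.3, 3.2]
gripper_width: -0.002
grasp_force: 3.0
clock: 4.92
position: [0.583, 0.0809, 0.0565]
ee_rot: [0.991, -0.134, 0.001, -0.0]
force: [0.2, -0.6, -1.3]
gripper_width: -0.003
grasp_force: 0.0
clock: 5.17
position: [0.5773, 0.0824, 0.0564]
ee_rot: [0.991, -0.134, 0.0, -0.0]
force: [0.2, 0.1, 0.1]
gripper_width: -0.002
grasp_force: 0.0
```

View pics/s3.png

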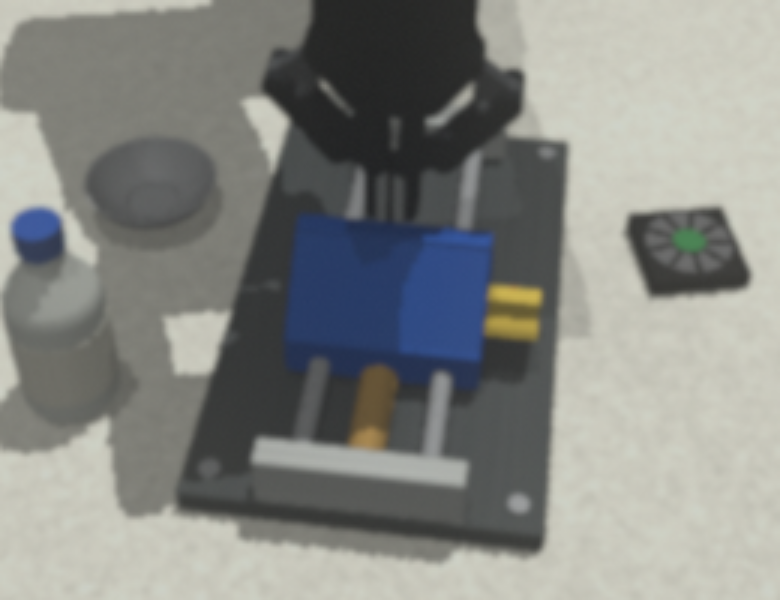

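The force is zero and the carriage is holding, with the lug at (515,310) hiding the pin behind it. I'll back off further, lift, and check from above.

```bash
python3 -m inch '[{"delta_pos":[-0.01,0,0],"rot":[0,0,0],"claw":-1},{"delta_pos":[-0.02,0,0],"rot":[0,0,0],"claw":-1},{"delta_pos":[-0.02,0,-0.01],"rot":[0,0,0],"claw":-1},{"delta_pos":[-0.02,0,-0.04],"rot":[0,0,0],"claw":-1},{"delta_pos":[-0.02,0,-0.07],"rot":[0,0,0],"claw":-1}]'
python3 -m inch '[{"delta_pos":[-0.01,0,-0.03],"rot":[0,0,0],"claw":-1},{"delta_pos":[-0.02,0.02,-0.06],"rot":[0,0,0],"claw":-1},{"delta_pos":[-0.03,0.055,-0.07],"rot":[0,0,0],"claw":-1},{"delta_pos":[-0.04,0.09,-0.07],"rot":[0,0,0],"claw":-1},{"delta_pos":[-0.05,0.125,-0.07],"rot":[0,0,0],"claw":-1}]'
python3 -m inch '[{"delta_pos":[-0.01,0.035,0],"rot":[0,0,0],"claw":-1},{"delta_pos":[-0.02,0.07,0],"rot":[0,0,0],"claw":-1},{"delta_pos":[-0.03,0.105,0],"rot":[0,0,0],"claw":-1},{"delta_pos":[-0.035,0.13,0],"rot":[0,0,0],"claw":-1},{"delta_pos":[-0.035,0.13,0],"rot":[0,0,0],"claw":-1}]'
python3 - <<'E'
from station import arm
import cv2
d=arm.get_image("top");cv2.imwrite("pics/t2.png",cv2.resize(d["img"][130:340,200:480,::-1],None,fx=2.8,fy=2.8,interpolation=cv2.INTER_CUBIC))
E
```

```text
clock: 5.63
position: [0.5557, 0.0879, 0.1258]
ee_rot: [0.991, -0.134, -0.002, 0.0]
force: [0.7, -0.3, 0.3]
gripper_width: 0.001
grasp_force: 0.0
clock: 6.05
position: [0.4766, -0.0203, 0.1987]
ee_rot: [0.991, -0.133, 0.002, 0.0]
force: [0.1, -1.6, -0.0]
gripper_width: -0.001
grasp_force: 0.0
clock: 6.47
position: [0.4064, -0.1388, 0.1971]
ee_rot: [0.991, -0.137, 0.0, 0.001]
force: [0.1, 0.0, -0.3]
gripper_width: 0.001
grasp_force: 0.0
```

View pics/t2.png

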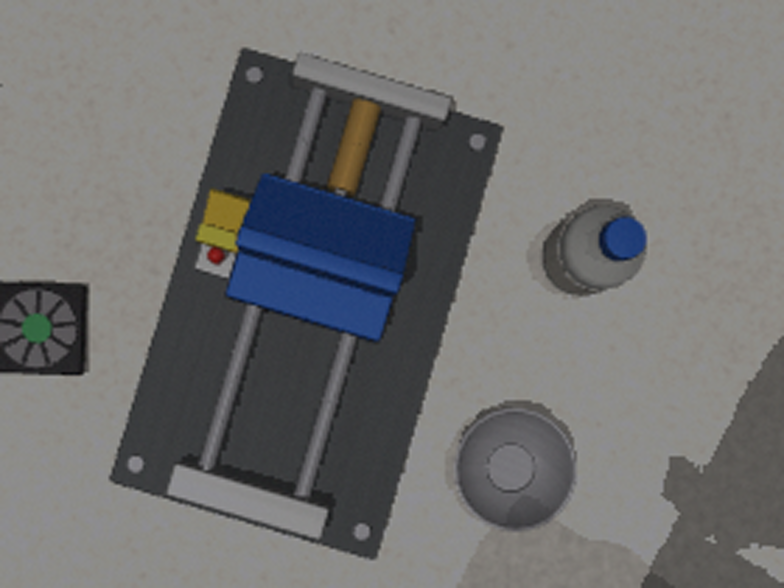

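The carriage is latched half open: the lug's heel at crop (215,243) rests against the red pin at (216,255), and nothing around the holder has moved. Handing in.

```bash
python3 -c "
from station import arm
print(arm.finish_job())"
```

```text
the job is handed in; nothing more can be done
None
```

The carriage is latched half open with its lug's heel against the raised stop pin, the bottle, fan and dish look unmoved in the last picture (the screwdriver was outside that crop, but the arm never went near it), and the job was handed in at about 6.5 s.

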